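Push the little drawer box between the book piles to the window side

TASK

Clear the writing place: push the little drawer box, drawer end last, through the gap between the two piles of books until the whole box is out on the window side (the robot's left), still in line with the gap and with its drawer end no more than about 8 cm beyond the books. Its drawer stands a little open and must be fully shut at the end. Only push the box along the desk, never lift or tip it, and leave the toy car, spinning top, tumbler and pencil tin where they are.

Things in the scene. Friction and masses are not known exactly. Their poses are not given: they have to be found in the camera images.
- book_piles: Two equal piles of hardbound books in blue cloth covers lying flat on the desk, fixed, they do not move. Each pile is 130 mm (x) by 100 mm (y) by 38 mm high; between them is a straight gap 100 mm wide (x from -50 to +50 mm), 100 mm long (y from -50 to +50 mm), open at both ends and at the top. Origin: middle of the gap, on the desk. Its y axis runs along the gap and its +y end is the window side (the robot's left, roughly world +y); x runs across the gap.
- drawer_box: Small flat grey plastic box, 92 mm wide (x), 110 mm long (y) with its drawer shut, 34 mm high, about 0.25 kg, sliding on the desk; it starts on the -y side of the gap, off line and turned by up to about 20 degrees. Origin: centre of its underside. Its +y end is closed, with upright corners rounded to 8 mm radius, and goes first; a drawer opens out of its -y end.
- drawer (a joint): How far the box's drawer stands out, in m: 0 shut, grows as it comes out towards the box's -y; slides with about 0.5 N of friction, less than it takes to slide the box, and stays where it is left.
- drawer_front (a point): Middle of the outer face of the drawer's flat white front (88 mm wide, 30 mm high, 17 mm above the box's underside); 55 mm to -y of the box's origin when the drawer is shut. It has no knob, only a dark shallow mark, and may be pushed.
- toy_car: Red plastic toy car, 72 x 36 x 30 mm, loose, not to be moved. Origin: centre of its underside.
- spinning_top: Wooden spinning top standing on its crown, point up, 42 mm across, 48 mm high, loose, not to be moved. Origin: centre of its underside.
- tumbler: Glass tumbler, open at the top, 68 mm across the rim, 100 mm high, loose, not to be moved. Origin: centre of its underside.
- pencil_tin: Round stainless steel pencil tin with a twist cap, 69 mm across, 96 mm high, loose, not to be moved. Origin: centre of its underside.

How it is judged:
By the outcome, as a careful person would: the job done as asked, in the order asked, and still so for the second after the job is handed in, with the robot touching nothing.
It also fails if it takes over 70 s, if anything falls off the work surface, if the arm or the gripper's body presses on something with over 40 N, if the wrist force passes 120 N, or if a joint passes its speed limit or range.

ROBOT

A 6-joint arm with a two-finger parallel gripper is mounted at the origin on the work surface. World frame = base frame: x ahead of the robot, y to its left, z up, the work surface at z = 0. Lengths are in m, angles in degrees, forces in N, time in s.
With the tool pointing down it reaches from about 0.4 to 0.825 m from the base axis. Payload 7 kg.
Tool frame: the origin (TCP) lies on the centre line of the jaws, within the pads' length; the fingertips stand 11 mm ahead of it and the grasp point (between the pads) lies 8 mm behind it; z points along the fingers, y is the line along which they close (so a half turn about z gives the same grasp; the last joint's range is limited). The gripper opens to 88 mm and grips with 3 to 60 N. Pads are 19 mm wide; open, the fingers measure 130 mm over their backs; the gripper's body (78 mm by 193 mm) begins 47 mm behind the grasp point.
Start: joints at [-56.832, 20.546, 0.682, 0, -70.136, -16.507], TCP at [0.194, -0.647, 0.205] pointing down, gripper open.
Joint ranges: [-176.03, 176.03], [-82.01, 121.73], [-58.28, 71.71], [-173.87, 95.51], [-174.79, -0.11], [-173.66, 173.66]. Speed limits (degrees/s): [136.94, 136.94, 172.46, 180, 180, 180].

INTERFACE

Orientations are given as [roll, pitch, yaw] about the fixed x, y, z axes, in that order (R = Rz(yaw) Ry(pitch) Rx(roll)).
In Python, from plant import r, capture, camera_model, job gives the robot as it stands.
- The arm moves only by the tool drive_tool, never from a script. Its argument "increments" is a list that holds one entry, the list of rows, each a list of 5 numbers: the gripper's target within -1 to 1 (fully open at 1, half-way at 0, shut at -1), then the shift along the tool's x, y, z scaled (see below), then the turn about the tool's z scaled (see below). In form: [[[gripper, tx, ty, tz, roll], ...]]. A call has 1 to 5 rows; each row is the pose to reach, as a shift and turn from the pose commanded when the call began, along the tool's axes at that moment, turning the shorter way round; what a row does not reach only later rows make up. The controller multiplies each number of a shift by 120 mm and each number of a turn by 360 degrees. A row lasts 1/8 s, in which the tool goes at most 62.5 mm and 10.7 degrees, less where a joint would pass 70% of its speed; a pose out of reach is approached as far as the arm can. A call with a number of a shift or a turn outside -1 to 1 is refused whole. A call with a gripper value outside its range is refused whole. The fingers move at their own pace and stop on an object; "squeeze" is the grip in N (left out, the last holds). Time passes only in rows, so rows that repeat a pose let the fingers close. It gives the time, the measured TCP pose, the force, the opening and the grip force at its end, in the units of the state.
- r.get_state(): the state, without advancing time (a new reading comes with each control period).
- capture(name): name is "scene" or "top"; returns the picture (480x640x3 uint8, red, green, blue); there is no depth.
- camera_model(name): a dict with "camera_matrix" (3x3 intrinsics, pixels), "k1" (the pictures are not rectified: a ray, as slopes to the right and down, at radius r is drawn at 1 + k1 r^2 times it, then the intrinsics apply), "rvec" (rotation vector, rad) and "tvec" (3), from world to camera coordinates, as OpenCV has them. Camera axes: x right, y down, z forward; pixel columns grow to the right and rows downward; lengths in m; the calibration is good to about 2 mm. A picture is of the moment at which its call begins. camera_model takes no time and is no camera call.
- job.close_job(): hands the job in; it is judged then, once.
The state is a dict: "time_s": time; "joints": joint angles; "qd": joint speeds; "joint_torque": joint torques, N m; "tcp_pos": TCP position; "eef_rot": TCP orientation; "contact_force": force on the tool from outside, world axes, zero at the start; "moment": the same for the moment, N m; "gripper_width": finger opening in m; "gripper_force": force on a finger pad.
Only numpy, scipy, OpenCV 4.12 (cv2) and the standard library are available. Lean on these libraries where they do the work, as an engineer would, in place of code of your own. Each camera call takes 0.05 s, during which the arm holds its last target. There are 200 camera calls.

## Working session

There is one attempt and no reset: what is moved stays moved. The work goes in short steps, Python scripts to look and compute and a tool call to move; the robot and the scene stay as the last step left them, time stands still between calls to the robot, and variables do not carry over. Pictures are saved under pics/ and viewed, at most 10 in all, crops included, and the job is handed in when it is done.

Besides the shell and the picture viewer there is one more tool, called after ">>>" as a command line: name --argument value ..., lists and objects as JSON in quotes. drive_tool: Moves the arm, as the interface text tells. Its arguments: {"type":"object","properties":{"increments":{"type":"array"},"squeeze":{"type":"number"}},"required":["increments"]}

```bash
mkdir -p pics; ls
cat > h.py <<'E'
import numpy as np, cv2
from plant import r, capture, camera_model, job
def ray(name,uv):
    m=camera_model(name);K=np.array(m["camera_matrix"],float);R=cv2.Rodrigues(np.array(m["rvec"],float))[0];t=np.array(m["tvec"],float).ravel()
    uv=np.atleast_2d(np.array(uv,float));d=(uv-[K[0,2],K[1,2]])/[K[0,0],K[1,1]];s=d.copy()
    for _ in range(20): s=d/(1+m["k1"]*(s**2).sum(1,keepdims=True))
    D=np.c_[s,np.ones(len(s))]@R
    return -R.T@t,D
def onplane(name,uv,z):
    C,D=ray(name,uv);return (C+D*((z-C[2])/D[:,2])[:,None])[:,:2]
def snap(name,fn):
    im=capture(name);cv2.imwrite('pics/'+fn,im[:,:,::-1]);return im
E
python3 - <<'E'
from h import *
snap('top','t0.png');snap('scene','s0.png')
s=r.get_state();print(s)
for n in('top','scene'):print(n,ray(n,[[320,240]]))
E
```

```text
pics
{'time_s': 0.1, 'joints': array([-5.68321123e+01,  2.05884775e+01,  6.40356263e-01, -1.76595776e-02,
       -7.01321358e+01, -1.65065202e+01]), 'qd': array([ 0.00121749, -0.06083245,  0.1034695 , -0.06326674,  0.07946144,
       -0.05129358]), 'joint_torque': array([-6.31853782e-04, -5.84162915e+01,  2.93750364e+01,  7.01543257e+00,
        1.01617942e-02, -6.77601702e-05]), 'tcp_pos': array([ 0.19338521, -0.64625317,  0.20421379]), 'eef_rot': array([ 1.79918333e+02, -6.88732477e-03, -1.63344641e+02]), 'contact_force': array([-0.10856849, -0.46658031,  0.0731831 ]), 'moment': array([ 0.04318699, -0.02156184, -0.01361758]), 'gripper_force': 0.0, 'gripper_width': 0.08752616286141687}
top (array([0.40873491, 0.09431611, 0.95150549]), array([[ 0.22058147, -0.00646947, -0.97547513]]))
scene (array([1.27642477, 0.29456538, 0.70227908]), array([[-0.71730217, -0.22535573, -0.65944016]]))
```

View pics/t0.png

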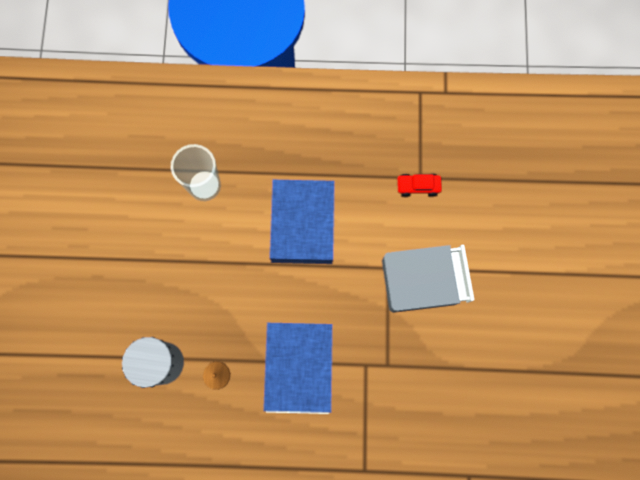

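View pics/s0.png

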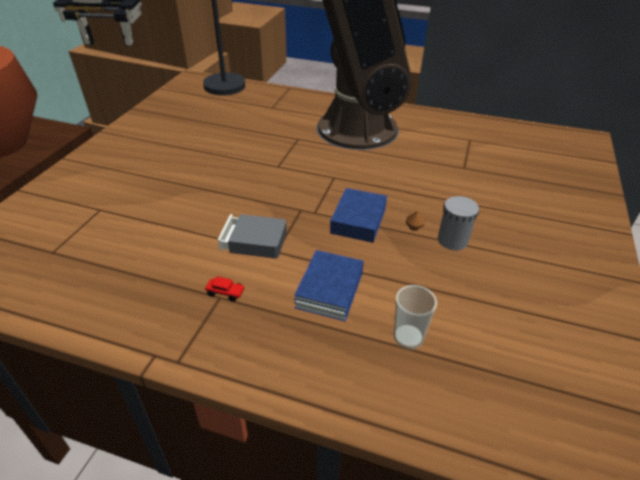

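The top view (image left is +y, up is +x) shows the books at (303,220) and (298,368) and the grey box at (422,278) with its white drawer at (462,273). The car is at (419,184), the tumbler at (195,170), the top at (216,375) and the tin at (148,362).

```bash
cat >> h.py <<'E'
def rect(name,mask,z):
    """min-area rectangle of the largest mask blob, cast on plane z"""
    c=max(cv2.findContours(mask.astype(np.uint8),cv2.RETR_EXTERNAL,cv2.CHAIN_APPROX_NONE)[0],key=cv2.contourArea)
    p=onplane(name,c[:,0,:],z).astype(np.float32)
    (cx,cy),sz,a=cv2.minAreaRect(p*1000)
    return p,np.array([cx,cy])/1000,np.array(sz),a
def books(im):
    h=cv2.cvtColor(im,cv2.COLOR_RGB2HSV).astype(int);uu=np.arange(640)[None,:];vv=np.arange(480)[:,None]
    m=(abs(h[...,0]-111)<12)&(h[...,1]>110)&(h[...,2]>85)&(vv>120)
    return [rect('top',m&s,.038)[1:] for s in (vv<290,vv>=290)]
def box(im,lo=(340,220),hi=(500,340)):
    h=cv2.cvtColor(im,cv2.COLOR_RGB2HSV).astype(int);uu=np.arange(640)[None,:];vv=np.arange(480)[:,None]
    w=(uu>lo[0])&(uu<hi[0])&(vv>lo[1])&(vv<hi[1])
    m=(h[...,1]<70)&w
    g=m&(h[...,2]<190)&(h[...,2]>105)
    g=cv2.morphologyEx(g.astype(np.uint8),cv2.MORPH_OPEN,np.ones((5,5)))
    a=m&(h[...,2]>105)
    return rect('top',g,.034)[1:],rect('top',a,.034)[1:]
E
python3 - <<'E'
from h import *
im=cv2.imread('pics/t0.png')[:,:,::-1].copy()
print(im[220,303],im[258,303],im[278,420],im[306,420],im[272,463],im[272,455])
print(im[278,440:480].tolist())
for b in books(im):print(b)
for b in box(im):print(b)
print('corners all',onplane('top',[[384,257],[391,311],[465,246],[473,300],[450,246],[459,304]],.034))
print('car',onplane('top',[[419,184]],.02),'top',onplane('top',[[216,375]],.03),'tin',onplane('top',[[147,362]],.096),'tumb',onplane('top',[[193,166]],.1))
E
```

```text
[ 65 103 178] [ 65 103 174] [163 174 181] [155 166 173] [186 194 187] [251 253 253]
[[162, 172, 181], [163, 174, 181], [161, 172, 179], [162, 172, 180], [161, 172, 180], [162, 172, 179], [161, 172, 180], [160, 172, 179], [160, 173, 180], [160, 172, 179], [159, 172, 178], [161, 173, 180], [159, 171, 179], [159, 171, 180], [159, 171, 178], [200, 210, 215], [251, 253, 253], [255, 255, 255], [254, 254, 254], [254, 254, 254], [254, 254, 254], [254, 255, 255], [254, 255, 255], [227, 231, 230], [187, 195, 188], [184, 192, 183], [211, 219, 215], [249, 251, 252], [254, 255, 255], [251, 253, 253], [229, 205, 179], [201, 147, 90], [198, 140, 74], [201, 142, 78], [199, 141, 78], [200, 142, 77], [200, 143, 77], [200, 141, 77], [200, 143, 78], [199, 142, 77]]
(array([0.64798999, 0.11780185]), array([130.18286133,  97.1463623 ]), 0.6131625175476074)
(array([0.41950162, 0.11518658]), array([127.63567352,  97.83090973]), 0.7035178542137146)
(array([ 0.56131012, -0.06964875]), array([ 92.63885498, 105.62149811]), 8.462444305419922)
(array([ 0.56269958, -0.08060574]), array([ 93.53636932, 132.02116394]), 8.927193641662598)
corners all [[ 0.59213967 -0.0132775 ]
 [ 0.5076753  -0.02455542]
 [ 0.6141176  -0.14032607]
 [ 0.52918461 -0.15053386]
 [ 0.61333099 -0.11687419]
 [ 0.52221755 -0.12897134]]
car [[ 0.71887258 -0.07121984]] top [[0.40294026 0.23889707]] tin [[0.41834336 0.32641633]] tumb [[0.70930697 0.28372161]]
```

Estimates from the picture:

| Item | Value |
|---|---|
| Gap centre | about (0.534, 0.1165), yaw +0.7° |
| Box origin | about (0.5616, -0.072), yaw about +8.7° |
| Drawer opening | about 22 mm |

First I'll square the box and shift it by pushing on its +x side with both fingers. Then I'll push it from behind through the gap.

>>> drive_tool --increments '[[[0.1, -0.25, 0.17, 0, 0.01], [0.1, -0.5, 0.35, 0, 0.02], [0.1, -0.75, 0.52, 0, 0.035], [0.1, -1, 0.7, 0, 0.0445], [0.1, -1, 0.7, 0, 0.0445]]]'

```text
time_s: 0.72
tcp_pos: [0.2856, -0.53, 0.2051]
eef_rot: [180.0, 0.0, -179.2]
contact_force: [-0.8, -0.1, 0.4]
gripper_width: 0.0488
gripper_force: 0.0
```

>>> drive_tool --increments '[[[0.1, -0.37, 0.47, 0, 0], [0.1, -0.74, 0.95, 0, 0], [0.1, -0.74, 0.95, 0, 0]]]'

```text
time_s: 1.1
tcp_pos: [0.3731, -0.4151, 0.205]
eef_rot: [180.0, 0.0, -179.2]
contact_force: [0.4, -0.5, -0.2]
gripper_width: 0.0482
gripper_force: 0.0
```

>>> drive_tool --increments '[[[0.1, -0.37, 0.47, 0, 0], [0.1, -0.74, 0.95, 0, 0], [0.1, -0.74, 0.95, 0, 0]]]'

```text
time_s: 1.48
tcp_pos: [0.4608, -0.3002, 0.2049]
eef_rot: [180.0, -0.0, -179.2]
contact_force: [0.1, 0.0, -0.9]
gripper_width: 0.0483
gripper_force: 0.0
```

>>> drive_tool --increments '[[[0.1, -0.37, 0.47, 0, 0], [0.1, -0.74, 0.95, 0, 0], [0.1, -0.74, 0.95, 0, 0]]]'

```text
time_s: 1.85
tcp_pos: [0.5484, -0.1854, 0.2046]
eef_rot: [-180.0, -0.0, -179.2]
contact_force: [-0.4, 0.1, 0.2]
gripper_width: 0.0482
gripper_force: 0.0
```

>>> drive_tool --increments '[[[0.1, -0.37, 0.47, 0, 0], [0.1, -0.74, 0.95, 0.0, 0], [0.1, -0.74, 0.95, 0.4, 0], [0.1, -0.74, 0.95, 0.8, 0], [0.1, -0.74, 0.95, 0.8, 0]]]'

```text
time_s: 2.48
tcp_pos: [0.6313, -0.0731, 0.105]
eef_rot: [-179.9, -0.5, -179.4]
contact_force: [-0.1, -1.3, -0.3]
gripper_width: 0.0482
gripper_force: 0.0
```

>>> drive_tool --increments '[[[0.1, -0.1, 0, 0, 0], [0.1, -0.1, 0, 0, 0]]]'

```text
time_s: 2.72
tcp_pos: [0.6489, -0.0723, 0.1116]
eef_rot: [180.0, 0.2, -179.4]
contact_force: [-0.1, 0.1, 0.5]
gripper_width: 0.048
gripper_force: 0.0
```

Run:
```python
from h import *
im=snap('top','t1.png');im2=snap('scene','s1.png')
cv2.imwrite('pics/c1.png',np.vstack([cv2.resize(im[150:340,330:530],(600,570))[:300,:,::-1],cv2.resize(im2[180:330,160:360],(600,300))[:,:,::-1]]))
s=r.get_state();print(s['tcp_pos'],s['eef_rot'])
```

```text
[ 0.64754466 -0.07205269  0.1108834 ] [ 1.79984040e+02  1.58427352e-01 -1.79386020e+02]
```

View pics/t1.png

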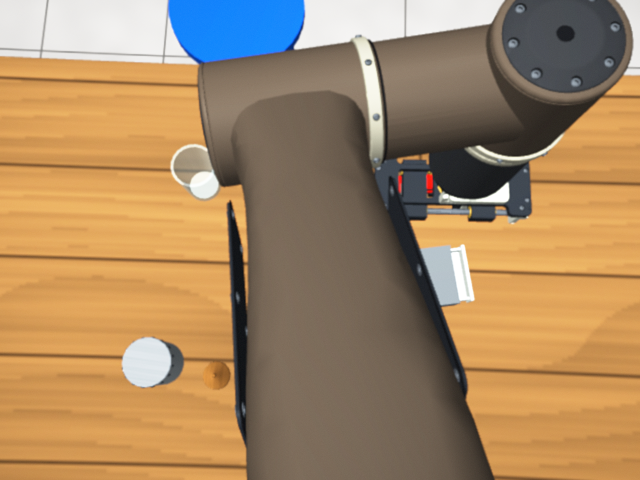

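The top view is blocked by the arm, but the tumbler, tin and top are clear of the motion. Next I lower the fingers and push from the side.

>>> drive_tool --increments '[[[0.1, 0, 0, 0.25, 0], [0.1, 0, 0, 0.5, 0], [0.1, 0, 0, 0.74, 0], [0.1, 0, 0, 0.74, 0]]]'

```text
time_s: 3.32
tcp_pos: [0.645, -0.072, 0.0191]
eef_rot: [-180.0, -0.2, -179.4]
contact_force: [-0.1, 0.2, 0.7]
gripper_width: 0.0485
gripper_force: 0.0
```

>>> drive_tool --increments '[[[0.1, 0.08, 0, 0, 0], [0.1, 0.16, 0, 0, 0], [0.1, 0.24, 0, 0, 0], [0.1, 0.3, 0, 0, 0], [0.1, 0.35, 0, 0, 0]]]'

```text
time_s: 3.95
tcp_pos: [0.604, -0.0721, 0.0206]
eef_rot: [180.0, 0.0, -179.4]
contact_force: [-0.3, 0.8, -0.4]
gripper_width: 0.0481
gripper_force: 0.0
```

>>> drive_tool --increments '[[[0.1, 0.03, 0, 0, 0], [0.1, 0.06, 0, 0, 0], [0.1, 0.09, 0, 0, 0], [0.1, 0.09, 0, 0, 0]]]'

```text
time_s: 4.45
tcp_pos: [0.5934, -0.0723, 0.0202]
eef_rot: [180.0, -0.0, -179.4]
contact_force: [0.7, 1.2, 0.1]
gripper_width: 0.0483
gripper_force: 0.0
```

Run:
```python
from h import *
im2=snap('scene','s2.png')
cv2.imwrite('pics/c2.png',cv2.resize(im2[160:340,160:400],(800,600))[:,:,::-1])
s=r.get_state();print(s['tcp_pos'],s['eef_rot'],s['contact_force'])
```

```text
[ 0.59371441 -0.07227998  0.02026676] [-1.79997850e+02  3.52080985e-03 -1.79354963e+02] [-1.03937453 -0.18687929  1.12452208]
```

View pics/c2.png

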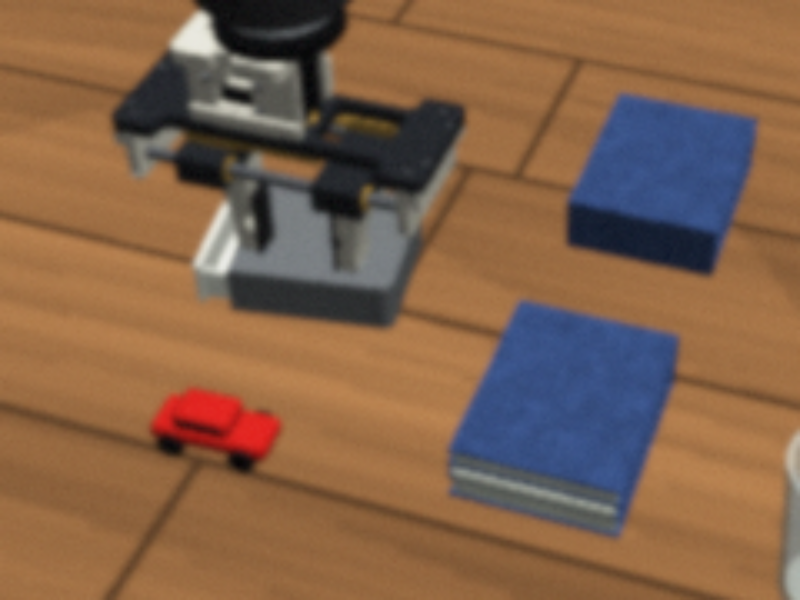

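Run:
```python
from h import *
m=camera_model('scene')
def proj(P):
    R=cv2.Rodrigues(np.array(m["rvec"],float))[0];p=R@np.array(P)+np.array(m["tvec"],float).ravel()
    x,y=p[:2]/p[2];f=1+m["k1"]*(x*x+y*y);K=np.array(m["camera_matrix"]);return K[0,0]*x*f+K[0,2],K[1,1]*y*f+K[1,2]
print('tip proj',proj([.5937,-.0723,.009]),proj([.5937,-.0723,.034]))
c=lambda a:[[160+.3*x,160+.3*y] for x,y in a]
print('tips z.034/.009',onplane('scene',c([[255,250],[347,270]]),.034),onplane('scene',c([[255,250],[347,270]]),.009))
print('box top front edge',onplane('scene',c([[231,275],[388,292],[422,235]]),.034))
print('bottom',onplane('scene',c([[233,308],[388,324]]),0))
print('books edge',onplane('scene',c([[523,302],[678,338],[450,452],[620,496],[755,118],[712,237],[568,205]]),.038))
```

```text
tip proj (np.float64(251.53130624335515), np.float64(247.55452887935192)) (np.float64(250.60457540661122), np.float64(238.7063182111137))
tips z.034/.009 [[ 0.59264298 -0.10524204]
 [ 0.59106568 -0.0428163 ]] [[ 0.56706303 -0.12019864]
 [ 0.56542673 -0.05543759]]
box top front edge [[ 0.61921394 -0.10889979]
 [ 0.60161614 -0.01092781]
 [ 0.54388491 -0.01089508]]
bottom [[ 0.61407959 -0.1140708 ]
 [ 0.59529318 -0.01508708]]
books edge [[0.58693095 0.07183905]
 [0.58649619 0.16893881]
 [0.716318   0.07273085]
 [0.71595758 0.17008048]
 [0.35340547 0.16422387]
 [0.48889182 0.16616843]
 [0.48842004 0.06979132]]
```

Run:
```python
from h import *
a=cv2.imread('pics/s1.png')[150:300,180:330];b=cv2.imread('pics/s2.png')[180:280,205:305]
cv2.imwrite('pics/c3.png',np.hstack([cv2.resize(a,(400,400),interpolation=2),cv2.resize(b,(400,400),interpolation=2)]))
d=cv2.absdiff(cv2.imread('pics/s0.png'),cv2.imread('pics/s2.png')).max(2);print(d[225:262:3,215:290:5])
```

```text
[[13 10 12 48 35 85  8  9  3 76 81 15  8 39 42]
 [11  9 12 57  9 93  4  9  8 57 43  7  8 37 30]
 [12  6  9 27 47 82 12 11 11 69 43 13  7  1  8]
 [ 7  9 11  9 26 26  8 12  8 69 39 17  9  4  9]
 [ 8  9 14  9  4 11  5  8 11 49 34 13  9  5  5]
 [ 8 13 13  6  8 13  8 11  9 38 34  9  7  6 12]
 [10  7  8  3  6  4  6  9 11  7  4  8 11  5 12]
 [ 9  7  5  4  2  8  7 11  2  8  5  9  9  5  7]
 [ 7 10  5  9  6  7  4  3  5  6  1  7  6  5 11]
 [10  9 12  3  2  6  6  8  6 11  3  1  4 10 10]
 [12 12  8  9 10  8  8  8  5  4  2  4  4  7  9]
 [10  9 10 10  8 10  8 12  9  7  5  9 11  8 11]
 [ 9  9 11  7 12  7  6 11 13  8 10  7  6 11 12]]
```

View pics/c3.png

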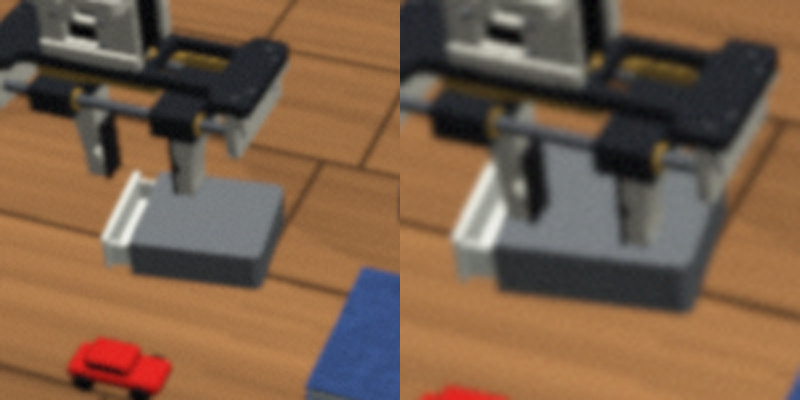

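Run:
```python
from h import *
a=[[180+105*.375,150+175*.375],[180+188*.375,150+192*.375]]
b=[[205+525*.25,180+218*.25],[205+640*.25,180+243*.25]]
for z in (.06,.08,.1,.12,.14):
    print(z,onplane('scene',a,z).mean(0),end=' ')
print('tcp .6475,-.072')
for z in (0,.009,.02,.034,.05):
    print(z,onplane('scene',b,z).mean(0))
s=r.get_state();print(s['joints'],s['tcp_pos'],s['contact_force'],s['moment'])
```

```text
0.06 [ 0.57281661 -0.11578293] 0.08 [ 0.59472635 -0.10300505] 0.1 [ 0.61663608 -0.09022717] 0.12 [ 0.63854581 -0.07744929] 0.14 [ 0.66045554 -0.06467141] tcp .6475,-.072
0 [0.48253457 0.11582032]
0.009 [0.49270861 0.11811101]
0.02 [0.50514354 0.12091074]
0.034 [0.52096981 0.12447404]
0.05 [0.53905699 0.12854639]
[ 1.17650705e+01  2.36214441e+01 -2.17961490e+01  3.97330820e-03
 -4.45793670e+01 -1.01122863e+02] [ 0.59371441 -0.07227998  0.02026676] [-1.03937453 -0.18687929  1.12452208] [-0.01026644 -0.04694618 -0.01138402]
```

Run:
```python
from h import *
im=cv2.imread('pics/s0.png')
cv2.imwrite('pics/c4.png',np.hstack([cv2.resize(im[0:80,40:160],(600,400),interpolation=2)]))
C,D=ray('scene',[[85,44],[129,45]])
for z in (.17,.193,.21,.22,.23,.24):print(z,onplane('scene',[[85,44],[129,45]],z).mean(0))
a=[[180+105*.375,150+175*.375],[180+188*.375,150+192*.375]]
print(onplane('scene',a,.1),onplane('scene',a,.128))
```

```text
0.17 [ 0.07065008 -0.76062358]
0.193 [ 0.1227521  -0.71502843]
0.21 [ 0.1612623  -0.68132766]
0.22 [ 0.18391535 -0.66150368]
0.23 [ 0.2065684 -0.6416797]
0.24 [ 0.22922146 -0.62185572]
[[ 0.61771377 -0.12352367]
 [ 0.61555839 -0.05693067]] [[ 0.6483373  -0.10408668]
 [ 0.64628211 -0.04058959]]
```

View pics/c4.png

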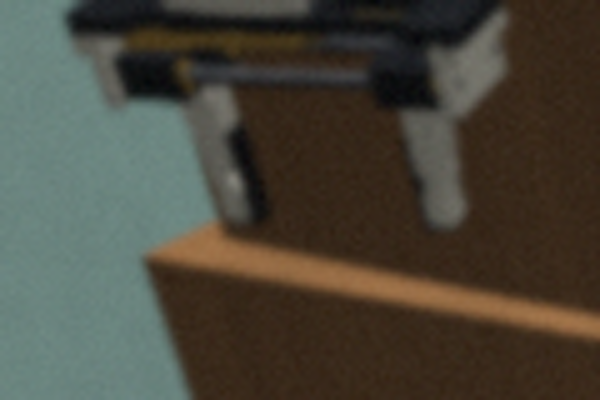

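The pictures show the fingertips about 27 mm higher than the reported pose implies. That holds at three heights, so the fingers slid over the box top without moving it. I'll go back out and come down lower, watching the force.

>>> drive_tool --increments '[[[0.1, 0, 0, -0.15, 0], [0.1, 0, 0, -0.3, 0], [0.1, -0.25, 0, -0.3, 0], [0.1, -0.48, 0, -0.3, 0], [0.1, -0.48, 0, -0.3, 0]]]'

```text
time_s: 5.12
tcp_pos: [0.6529, -0.0716, 0.0558]
eef_rot: [-180.0, 0.0, -179.4]
contact_force: [-1.2, -0.5, -0.5]
gripper_width: 0.0482
gripper_force: 0.0
```

>>> drive_tool --increments '[[[0.1, 0, 0, 0.15, 0], [0.1, 0, 0, 0.3, 0], [0.1, 0, 0, 0.4, 0], [0.1, 0, 0, 0.48, 0], [0.1, 0, 0, 0.5, 0]]]'

```text
time_s: 5.75
tcp_pos: [0.6508, -0.0717, -0.0046]
eef_rot: [-180.0, -0.1, -179.4]
contact_force: [-1.0, -0.3, 0.5]
gripper_width: 0.0479
gripper_force: 0.0
```

Run:
```python
from h import *
im=snap('scene','s3.png')
cv2.imwrite('pics/c5.png',cv2.resize(im[190:290,200:320],(720,600),interpolation=2)[:,:,::-1])
s=r.get_state();print(s['tcp_pos'],s['contact_force'])
```

```text
[ 0.65102416 -0.07164201 -0.00436342] [-0.07670531  0.53993364 -0.77994331]
```

View pics/c5.png

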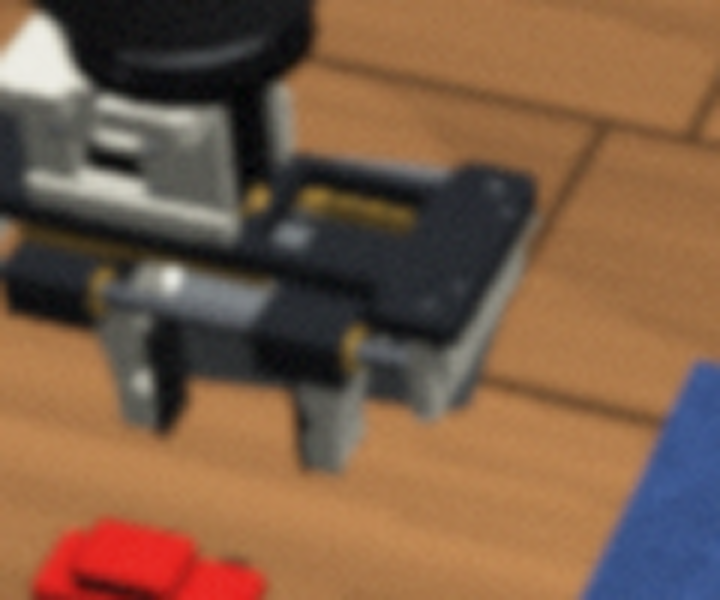

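The fingers now stand beside the box, low and free of the desk (tips at about (156,430) and (325,470) in the crop). Now the side push.

>>> drive_tool --increments '[[[0.1, 0.07, 0, 0, 0], [0.1, 0.14, 0, 0, 0], [0.1, 0.2, 0, 0, 0], [0.1, 0.25, 0, 0, 0], [0.1, 0.3, 0, 0, 0]]]'

```text
time_s: 6.42
tcp_pos: [0.6155, -0.072, -0.0033]
eef_rot: [-180.0, 0.1, -179.3]
contact_force: [1.5, -1.6, 1.2]
gripper_width: 0.0487
gripper_force: 0.8
```

>>> drive_tool --increments '[[[0.1, 0.04, 0, 0, 0], [0.1, 0.08, 0, 0, 0], [0.1, 0.12, 0, 0, 0], [0.1, 0.16, 0, 0, 0], [0.1, 0.19, 0, 0, 0]]]'

```text
time_s: 7.05
tcp_pos: [0.5925, -0.0722, -0.0035]
eef_rot: [180.0, 0.0, -179.4]
contact_force: [1.9, 0.1, 2.5]
gripper_width: 0.0481
gripper_force: 1.3
```

>>> drive_tool --increments '[[[0.1, 0, 0, 0, 0], [0.1, -0.1, 0, 0, 0], [0.1, -0.25, 0, -0.4, 0], [0.1, -0.25, 0, -0.7, 0], [0.1, -0.25, 0, -1, 0]]]'

```text
time_s: 7.68
tcp_pos: [0.6225, -0.0721, 0.1168]
eef_rot: [-180.0, -0.1, -179.4]
contact_force: [-0.3, -0.1, -0.5]
gripper_width: 0.0483
gripper_force: 0.0
```

>>> drive_tool --increments '[[[0.0, 0.0, -0.3, 0, -0.024], [-0.2, 0.15, -0.6, 0, -0.048], [-0.2, 0.4, -1, 0, -0.072], [-0.2, 0.69, -1, 0, -0.096], [-0.2, 0.69, -1, 0, -0.12]]]'

```text
time_s: 8.3
tcp_pos: [0.5385, -0.1938, 0.1159]
eef_rot: [179.9, -0.1, -136.0]
contact_force: [0.4, 0.9, 0.0]
gripper_width: 0.0349
gripper_force: 0.0
```

>>> drive_tool --increments '[[[-0.2, 0.06, -0.06, 0, -0.026], [-0.2, 0.1, -0.1, 0, -0.052], [-0.2, 0.21, -0.22, 0, -0.078], [-0.2, 0.21, -0.22, 0, -0.104], [-0.2, 0.21, -0.22, 0, -0.13]]]'

```text
time_s: 8.93
tcp_pos: [0.5409, -0.2297, 0.1156]
eef_rot: [179.9, 0.0, -89.1]
contact_force: [0.6, 0.1, -0.8]
gripper_width: 0.0352
gripper_force: 0.0
```

Run:
```python
from h import *
im=snap('top','t2.png');im2=snap('scene','s4.png')
cv2.imwrite('pics/c6.png',np.hstack([cv2.resize(im[120:360,160:520],(400,267),interpolation=2),cv2.resize(im2[160:320,160:400],(400,267),interpolation=2)])[:,:,::-1])
s=r.get_state();print(s['tcp_pos'],s['eef_rot'])
try:
    for b in box(im):print(b)
except Exception as e:print(e)
```

```text
[ 0.54102275 -0.22954115  0.11571048] [ 1.79908571e+02  1.60404322e-02 -8.92679906e+01]
max() iterable argument is empty
```

View pics/c6.png

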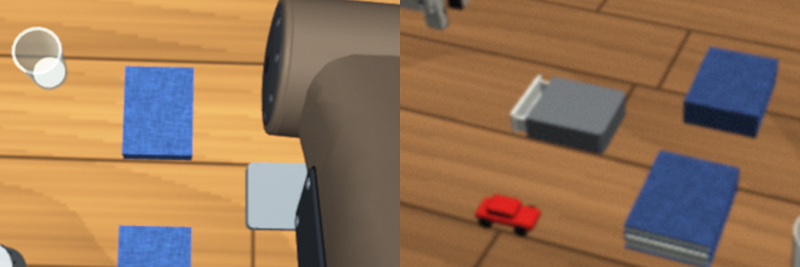

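The box looks nearly squared: its closed end is visible at about column 382, rows 267–326 in the top view. The arm hides the rest, so I measure the visible edges.

```bash
cat >> h.py <<'E'
def edges(im,u0=360,u1=424,v0=240,v1=350,z=.034):
    """visible part of the box top: side edges (rows per column) and closed end (column per row)"""
    h=cv2.cvtColor(im,cv2.COLOR_RGB2HSV).astype(int)
    g=((h[...,1]<60)&(h[...,2]>160)).astype(np.uint8);g[:, :u0]=0;g[:,u1:]=0;g[:v0]=0;g[v1:]=0
    g=cv2.morphologyEx(g,cv2.MORPH_OPEN,np.ones((5,5)))
    vs,us=np.nonzero(g);a,b=us.min(),us.max();c,d=vs.min(),vs.max()
    cols=[u for u in range(a+9,b-1)]
    top=onplane('top',[[u,np.nonzero(g[:,u])[0].min()-.5] for u in cols],z)
    bot=onplane('top',[[u,np.nonzero(g[:,u])[0].max()+.5] for u in cols],z)
    end=onplane('top',[[np.nonzero(g[v])[0].min()-.5,v] for v in range(c+12,d-11)],z)
    f=lambda p:(np.median(p[:,0]-np.polyval(np.polyfit(p[:,1],p[:,0],1),p[:,1])),np.polyfit(p[:,1]-p[:,1].mean(),p[:,0],1),p[:,1].mean())
    for n,p in(('+x side',top),('-x side',bot)):
        k=np.polyfit(p[:,1]-p[:,1].mean(),p[:,0],1);print(n,'x=%.4f at y=%.4f yaw=%.2f'%(k[1],p[:,1].mean(),-np.degrees(np.arctan(k[0]))),len(p))
    k=np.polyfit(end[:,0]-end[:,0].mean(),end[:,1],1);print('end y=%.4f at x=%.4f yaw=%.2f'%(k[1],end[:,0].mean(),np.degrees(np.arctan(k[0]))))
E
python3 - <<'E'
from h import *
im=cv2.imread('pics/t2.png')[:,:,::-1].copy();print(im[295,378:430:3].tolist());edges(im)
h=books(im);print(h)
E
```

```text
[[228, 167, 94], [132, 117, 105], [177, 191, 198], [181, 194, 201], [181, 193, 200], [181, 194, 202], [180, 193, 200], [179, 193, 200], [181, 195, 202], [183, 195, 203], [181, 194, 201], [180, 193, 201], [180, 193, 201], [181, 194, 202], [181, 193, 201], [181, 193, 201], [180, 193, 201], [172, 184, 192]]
+x side x=0.5792 at y=-0.0485 yaw=-0.64 30
-x side x=0.4879 at y=-0.0483 yaw=2.07 30
end y=-0.0113 at x=0.5320 yaw=0.36
[(array([0.64762622, 0.11782964]), array([130.94638062,  97.11764526]), 0.6562939882278442), (array([0.41942804, 0.11539299]), array([127.37081146,  97.43841553]), 0.6241010427474976)]
```

>>> drive_tool --increments '[[[-0.2, 0, 0.04, 0.3, 0], [-0.2, 0, 0.04, 0.6, 0], [-0.2, 0, 0.04, 0.85, 0], [-0.2, 0, 0.04, 0.98, 0], [-0.2, 0, 0.04, 1, 0]]]'

```text
time_s: 9.65
tcp_pos: [0.5359, -0.2294, -0.0046]
eef_rot: [179.9, 0.0, -89.5]
contact_force: [-0.6, 0.3, 0.5]
gripper_width: 0.0354
gripper_force: 0.0
```

>>> drive_tool --increments '[[[-0.2, -0.15, 0, 0, 0], [-0.2, -0.35, 0, 0, 0], [-0.2, -0.5, 0, 0, 0], [-0.2, -0.6, 0, 0, 0], [-0.2, -0.68, 0, 0, 0]]]'

```text
time_s: 10.28
tcp_pos: [0.5358, -0.147, -0.0033]
eef_rot: [-180.0, -0.0, -89.3]
contact_force: [0.2, -0.5, 0.7]
gripper_width: 0.0351
gripper_force: 0.3
```

>>> drive_tool --increments '[[[-0.2, -0.08, 0, 0, 0], [-0.2, -0.16, 0, 0, 0], [-0.2, -0.24, 0, 0, 0], [-0.2, -0.3, 0, 0, 0], [-0.2, -0.36, 0, 0, 0]]]'

```text
time_s: 10.9
tcp_pos: [0.535, -0.1043, -0.0037]
eef_rot: [-180.0, -0.0, -89.4]
contact_force: [-0.3, -2.5, 2.5]
gripper_width: 0.0353
gripper_force: 1.3
```

>>> drive_tool --increments '[[[-0.2, -0.08, 0, 0, 0], [-0.2, -0.16, 0, 0, 0], [-0.2, -0.22, 0, 0, 0], [-0.2, -0.28, 0, 0, 0], [-0.2, -0.28, 0, 0, 0]]]'

```text
time_s: 11.52
tcp_pos: [0.5344, -0.0703, -0.0039]
eef_rot: [180.0, 0.0, -89.3]
contact_force: [0.2, -0.3, 0.5]
gripper_width: 0.035
gripper_force: 0.0
```

Run:
```python
from h import *
im=snap('top','t3.png');im2=snap('scene','s5.png')
cv2.imwrite('pics/c7.png',np.hstack([cv2.resize(im[120:360,160:520],(400,267),interpolation=2),cv2.resize(im2[160:320,160:400],(400,267),interpolation=2)])[:,:,::-1])
s=r.get_state();print(s['tcp_pos'],s['eef_rot'],s['contact_force'])
```

```text
[ 0.53439897 -0.07073526 -0.0039468 ] [ 1.79983872e+02  1.54470043e-02 -8.93528597e+01] [0.475342   0.0682121  0.00563047]
```

View pics/c7.png

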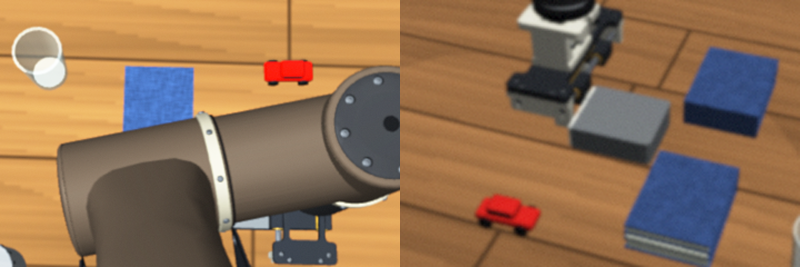

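The drawer looks shut against the fingers, the box is square just in front of the gap, and the car is undisturbed. I continue through the gap slowly, watching the force.

>>> drive_tool --increments '[[[-0.2, -0.06, 0, 0, 0], [-0.2, -0.12, 0, 0, 0], [-0.2, -0.18, 0, 0, 0], [-0.2, -0.24, 0, 0, 0], [-0.2, -0.3, 0, 0, 0]]]'

```text
time_s: 12.25
tcp_pos: [0.5341, -0.0345, -0.0037]
eef_rot: [180.0, -0.0, -89.3]
contact_force: [-0.2, -1.3, -0.4]
gripper_width: 0.0352
gripper_force: 0.5
```

>>> drive_tool --increments '[[[-0.2, -0.07, 0, 0, 0], [-0.2, -0.14, 0, 0, 0], [-0.2, -0.21, 0, 0, 0], [-0.2, -0.28, 0, 0, 0], [-0.2, -0.35, 0, 0, 0]]]'

```text
time_s: 12.88
tcp_pos: [0.5336, 0.0075, -0.0037]
eef_rot: [180.0, -0.0, -89.4]
contact_force: [-0.0, -0.7, -0.8]
gripper_width: 0.0352
gripper_force: 0.5
```

>>> drive_tool --increments '[[[-0.2, -0.08, 0, 0, 0], [-0.2, -0.16, 0, 0, 0], [-0.2, -0.24, 0, 0, 0], [-0.2, -0.32, 0, 0, 0], [-0.2, -0.4, 0, 0, 0]]]'

```text
time_s: 13.5
tcp_pos: [0.5331, 0.0556, -0.0037]
eef_rot: [180.0, 0.0, -89.4]
contact_force: [-0.5, -1.4, -0.7]
gripper_width: 0.035
gripper_force: 0.5
```

>>> drive_tool --increments '[[[-0.2, -0.08, 0, 0, 0], [-0.2, -0.16, 0, 0, 0], [-0.2, -0.24, 0, 0, 0], [-0.2, -0.32, 0, 0, 0], [-0.2, -0.4, 0, 0, 0]]]'

```text
time_s: 14.12
tcp_pos: [0.5326, 0.1036, -0.0038]
eef_rot: [180.0, -0.0, -89.4]
contact_force: [0.8, -0.3, -0.4]
gripper_width: 0.0347
gripper_force: 0.5
```

>>> drive_tool --increments '[[[-0.2, -0.08, 0, 0, 0], [-0.2, -0.16, 0, 0, 0], [-0.2, -0.24, 0, 0, 0], [-0.2, -0.32, 0, 0, 0], [-0.2, -0.4, 0, 0, 0]]]'

```text
time_s: 14.75
tcp_pos: [0.5321, 0.1516, -0.0037]
eef_rot: [-180.0, 0.0, -89.4]
contact_force: [0.5, -1.3, -1.0]
gripper_width: 0.035
gripper_force: 0.5
```

>>> drive_tool --increments '[[[-0.2, -0.08, 0, 0, 0], [-0.2, -0.16, 0, 0, 0], [-0.2, -0.23, 0, 0, 0], [-0.2, -0.28, 0, 0, 0], [-0.2, -0.32, 0, 0, 0]]]'

```text
time_s: 15.38
tcp_pos: [0.5316, 0.1897, -0.0038]
eef_rot: [180.0, -0.0, -89.4]
contact_force: [-0.3, -0.3, -0.5]
gripper_width: 0.0351
gripper_force: 0.6
```

>>> drive_tool --increments '[[[-0.2, -0.32, 0, 0, 0], [-0.2, 0.05, 0, 0, 0], [-0.2, 0.25, 0, 0, 0], [-0.2, 0.25, 0, -0.4, 0], [-0.2, 0.25, 0, -0.9, 0]]]'

```text
time_s: 16.0
tcp_pos: [0.5314, 0.1579, 0.1046]
eef_rot: [179.9, -0.1, -89.5]
contact_force: [1.5, 0.7, -0.2]
gripper_width: 0.0349
gripper_force: 0.0
```

>>> drive_tool --increments '[[[-0.2, 0.3, 0, -0.3, 0], [-0.2, 0.6, 0, -0.5, 0], [-0.2, 1, 0, -0.5, 0], [-0.2, 1, 0, -0.5, 0]]]'

```text
time_s: 16.5
tcp_pos: [0.5331, 0.0366, 0.165]
eef_rot: [-179.9, 0.0, -89.6]
contact_force: [-0.2, 0.8, 0.2]
gripper_width: 0.0349
gripper_force: 0.0
```

>>> drive_tool --increments '[[[-0.2, 0.3, 0, 0, 0], [-0.2, 0.6, 0, 0, 0], [-0.2, 1, 0, 0, 0], [-0.2, 1, 0, 0, 0]]]'

```text
time_s: 17.0
tcp_pos: [0.5344, -0.0828, 0.1641]
eef_rot: [180.0, -0.0, -89.6]
contact_force: [-0.5, 0.7, 0.4]
gripper_width: 0.0351
gripper_force: 0.0
```

>>> drive_tool --increments '[[[-0.2, 0.3, 0, 0, 0], [-0.2, 0.6, 0, 0, 0], [-0.2, 1, 0, 0, 0], [-0.2, 1, 0, 0, 0]]]'

```text
time_s: 17.5
tcp_pos: [0.536, -0.2023, 0.1639]
eef_rot: [180.0, -0.0, -89.5]
contact_force: [-0.5, 0.6, -0.5]
gripper_width: 0.0355
gripper_force: 0.0
```

Run:
```python
from h import *
im=snap('top','t4.png');im2=snap('scene','s6.png')
cv2.imwrite('pics/c8.png',np.hstack([cv2.resize(im[120:420,110:510],(400,300),interpolation=2),cv2.resize(im2[160:370,190:470],(400,300),interpolation=2)])[:,:,::-1])
s=r.get_state();print(s['tcp_pos'],s['time_s'])
for b in box(im,(180,240),(330,345)):print(b)
print(books(im))
```

```text
[ 0.53600225 -0.20037524  0.16394742] 17.6Traceback (most recent call last):
  File "<stdin>", line 5, in <module>
  File "h.py", line 30, in box
    return rect('top',g,.034)[1:],rect('top',a,.034)[1:]
           ~~~~^^^^^^^^^^^^^^
  File "h.py", line 15, in rect
    c=max(cv2.findContours(mask.astype(np.uint8),cv2.RETR_EXTERNAL,cv2.CHAIN_APPROX_NONE)[0],key=cv2.contourArea)
ValueError: max() iterable argument is empty
```

View pics/c8.png

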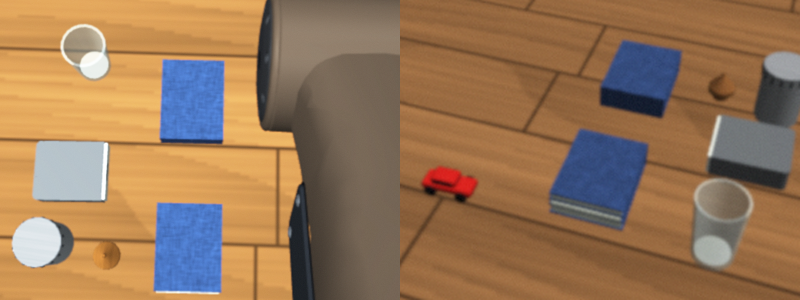

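The box is out on the window side and square, with a thin white front. The car, tumbler, tin and top look untouched. I measure the box pose and drawer.

Run:
```python
from h import *
im=cv2.imread('pics/t4.png')[:,:,::-1].copy()
h=cv2.cvtColor(im,cv2.COLOR_RGB2HSV).astype(int);print(im[290,138:226:4].tolist())
print(im[290,208:224].tolist())
m=((h[...,1]<60)&(h[...,2]>160)).astype(np.uint8)
m[:245]=0;m[333:]=0;m[:,:130]=0;m[:,235:]=0
m=cv2.morphologyEx(m,cv2.MORPH_OPEN,np.ones((5,5)))
p,c,s,a=rect('top',m,.034);print(c,s,a,p[:,1].min(),p[:,1].max(),p[:,0].min(),p[:,0].max())
print(books(im),'car',onplane('top',[[419,184]],.02))
g=(m>0)&(h[...,2]<228);print(rect('top',g,.034)[1:])
```

```text
[[210, 152, 83], [211, 152, 85], [184, 197, 205], [182, 196, 203], [184, 197, 204], [184, 197, 203], [184, 195, 203], [182, 196, 203], [184, 197, 204], [183, 196, 203], [184, 196, 203], [183, 195, 201], [183, 195, 202], [181, 194, 202], [182, 194, 202], [183, 196, 203], [181, 195, 202], [181, 195, 201], [182, 195, 200], [255, 255, 255], [146, 126, 100], [225, 164, 91]]
[[181, 194, 200], [183, 196, 202], [182, 195, 200], [174, 188, 193], [214, 225, 227], [255, 255, 255], [255, 255, 255], [255, 255, 255], [181, 190, 192], [101, 104, 100], [146, 126, 100], [205, 155, 99], [225, 165, 94], [227, 166, 93], [225, 164, 91], [226, 166, 93]]
[0.52997888 0.30268332] [ 90.60809326 112.48114014] 1.731335163116455 0.24588922 0.35902378 0.4834375 0.57616925
[(array([0.64762622, 0.11782964]), array([130.94638062,  97.11764526]), 0.6562939882278442), (array([0.4194476 , 0.11539246]), array([127.41701508,  97.41802979]), 0.6366251707077026)] car [[ 0.71887258 -0.07121984]]
(array([0.52988043, 0.3060484 ]), array([ 90.61442566, 105.74128723]), 1.7202248573303223)
```

The drawer is shut and the box is in line. But the repeated target row in my retreat call pushed it about 38 mm too far: the drawer end is about 79 mm beyond the books, right at the limit. I'll nudge it back about 40 mm from the closed end, turning the gripper so its body clears the tin.

>>> drive_tool --increments '[[[-0.6, -0.3, 0, 0, 0], [-1, -0.6, 0, 0, 0], [-1, -1, 0, 0, 0], [-1, -1, 0, 0, 0]]]'

```text
time_s: 18.1
tcp_pos: [0.5348, -0.0768, 0.1646]
eef_rot: [-179.9, 0.0, -89.1]
contact_force: [0.8, -0.4, 0.7]
gripper_width: 0.0024
gripper_force: 0.0
```

>>> drive_tool --increments '[[[-1, -0.3, 0, 0, 0], [-1, -0.6, 0, 0, 0], [-1, -1, 0, 0, 0], [-1, -1, 0, 0, 0]]]'

```text
time_s: 18.6
tcp_pos: [0.5333, 0.0424, 0.1644]
eef_rot: [-180.0, 0.0, -89.1]
contact_force: [-0.0, -0.1, 0.5]
gripper_width: 0.0005
gripper_force: 0.0
```

>>> drive_tool --increments '[[[-1, -0.3, 0, 0, 0], [-1, -0.6, 0, 0, 0], [-1, -1, 0, 0, 0], [-1, -1, 0, 0, 0]]]'

```text
time_s: 19.1
tcp_pos: [0.5319, 0.1616, 0.1642]
eef_rot: [-180.0, 0.0, -89.2]
contact_force: [-0.5, 0.2, 0.1]
gripper_width: 0.0003
gripper_force: 0.0
```

>>> drive_tool --increments '[[[-1, -0.2, 0, 0, -0.025], [-1, -0.45, 0, 0, -0.05], [-1, -0.7, 0, 0, -0.075], [-1, -1, 0, 0, -0.1], [-1, -1, 0, 0, -0.125]]]'

```text
time_s: 19.73
tcp_pos: [0.5307, 0.2805, 0.1639]
eef_rot: [180.0, -0.0, -44.0]
contact_force: [-0.3, -1.1, -0.3]
gripper_width: 0.0007
gripper_force: 0.0
```

>>> drive_tool --increments '[[[-1, -0.16, -0.16, 0, -0.025], [-1, -0.34, -0.35, 0, -0.05], [-1, -0.55, -0.56, 0, -0.075], [-1, -0.76, -0.77, 0, -0.1], [-1, -0.76, -0.77, 0, -0.125]]]'

```text
time_s: 20.35
tcp_pos: [0.53, 0.4103, 0.1635]
eef_rot: [180.0, 0.0, 1.0]
contact_force: [-1.0, -0.3, -0.4]
gripper_width: 0.0006
gripper_force: 0.0
```

>>> drive_tool --increments '[[[-1, 0, 0, 0.25, 0], [-1, 0, 0, 0.5, 0], [-1, 0, 0, 0.8, 0], [-1, 0, 0, 0.8, 0]]]'

```text
time_s: 20.85
tcp_pos: [0.5287, 0.4065, 0.0654]
eef_rot: [179.7, 0.2, 0.6]
contact_force: [0.9, 0.6, 0.1]
gripper_width: 0.0004
gripper_force: 0.0
```

>>> drive_tool --increments '[[[-1, 0, 0, 0.2, 0], [-1, 0, 0, 0.4, 0], [-1, 0, 0, 0.55, 0], [-1, 0, 0, 0.6, 0], [-1, 0, 0, 0.6, 0]]]'

```text
time_s: 21.48
tcp_pos: [0.5303, 0.4092, -0.0034]
eef_rot: [180.0, -0.0, 0.6]
contact_force: [-0.2, 0.4, 0.8]
gripper_width: 0.0007
gripper_force: 0.0
```

>>> drive_tool --increments '[[[-1, 0, 0.07, 0, 0], [-1, 0, 0.14, 0, 0], [-1, 0, 0.2, 0, 0], [-1, 0, 0.25, 0, 0], [-1, 0, 0.3, 0, 0]]]'

```text
time_s: 22.1
tcp_pos: [0.5306, 0.373, -0.0035]
eef_rot: [-180.0, -0.0, 0.6]
contact_force: [0.1, 1.6, 0.1]
gripper_width: 0.0006
gripper_force: 0.6
```

>>> drive_tool --increments '[[[-1, 0, 0.06, 0, 0], [-1, 0, 0.12, 0, 0], [-1, 0, 0.18, 0, 0], [-1, 0, 0.23, 0, 0], [-1, 0, 0.27, 0, 0]]]'

```text
time_s: 22.72
tcp_pos: [0.5309, 0.3406, -0.0036]
eef_rot: [-180.0, -0.0, 0.6]
contact_force: [-0.0, 2.0, 2.2]
gripper_width: 0.0006
gripper_force: 1.2
```

>>> drive_tool --increments '[[[-1, 0, -0.1, 0, 0], [-1, 0, -0.35, 0, 0], [-1, 0, -0.35, -0.4, 0], [-1, 0, -0.35, -0.9, 0], [-1, 0, -0.35, -1, 0]]]'

```text
time_s: 23.35
tcp_pos: [0.532, 0.3851, 0.1209]
eef_rot: [-179.8, -0.3, 0.7]
contact_force: [-0.0, 0.1, -0.0]
gripper_width: 0.0003
gripper_force: 0.0
```

>>> drive_tool --increments '[[[-1, 0, 0, -0.3, 0], [-1, 0, 0, -0.6, 0], [-1, 0, 0, -0.6, 0]]]'

```text
time_s: 23.72
tcp_pos: [0.5313, 0.3842, 0.1911]
eef_rot: [-179.8, -0.2, 0.7]
contact_force: [-0.6, 0.4, 0.1]
gripper_width: 0.0006
gripper_force: 0.0
```

>>> drive_tool --increments '[[[-1, 0, -0.3, 0, 0], [-1, -0.2, -0.6, 0, 0], [-1, -0.4, -1, 0, 0], [-1, -0.4, -1, 0, 0]]]'

```text
time_s: 24.22
tcp_pos: [0.4785, 0.5048, 0.1859]
eef_rot: [179.9, 0.1, 0.8]
contact_force: [0.1, 0.7, -0.1]
gripper_width: 0.0007
gripper_force: 0.0
```

>>> drive_tool --increments '[[[-1, -0.2, -0.3, 0, 0], [-1, -0.5, -0.6, 0, 0], [-1, -0.7, -1, 0, 0], [-1, -0.7, -1, 0, 0]]]'

```text
time_s: 24.72
tcp_pos: [0.3932, 0.6233, 0.1859]
eef_rot: [179.9, 0.1, 0.8]
contact_force: [-0.4, -0.1, -0.3]
gripper_width: 0.0005
gripper_force: 0.0
```

Run:
```python
from h import *
im=snap('top','t5.png');im2=snap('scene','s7.png')
cv2.imwrite('pics/c9.png',np.hstack([cv2.resize(im[120:420,110:510],(400,300),interpolation=2),cv2.resize(im2[160:370,190:470],(400,300),interpolation=2)])[:,:,::-1])
h=cv2.cvtColor(im,cv2.COLOR_RGB2HSV).astype(int)
m=((h[...,1]<60)&(h[...,2]>160)).astype(np.uint8)
m[:245]=0;m[333:]=0;m[:,:130]=0;m[:,265:]=0
m=cv2.morphologyEx(m,cv2.MORPH_OPEN,np.ones((5,5)))
p,c,s,a=rect('top',m,.034);print(c,s,a,p[:,1].min(),p[:,1].max(),p[:,0].min(),p[:,0].max())
s=r.get_state();print(s['time_s'],s['tcp_pos'])
```

```text
[0.52959082 0.26773642] [ 90.49375153 111.70552063] 0.7305268049240112 0.21155746 0.32376772 0.48416042 0.5748821
24.825 [0.39501924 0.62093794 0.18653099]
```

View pics/c9.png

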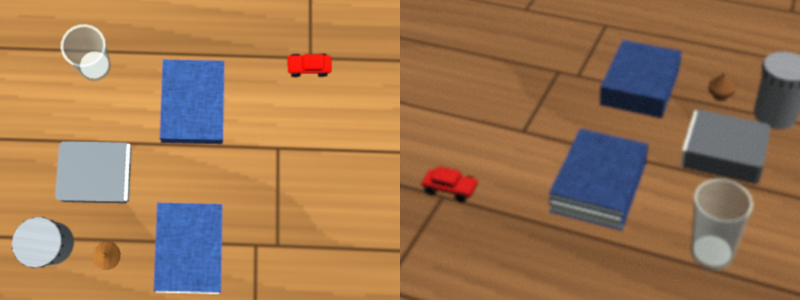

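Run:
```python
import cv2
for f,u in(('t4',206),('t5',228)):
    im=cv2.imread(f'pics/{f}.png',0)
    for v in(275,290,305):print(f,v,im[v,u:u+18].tolist())
```

```text
t4 275 [191, 190, 191, 190, 190, 189, 191, 232, 255, 255, 252, 181, 132, 147, 166, 173, 174, 174]
t4 290 [191, 191, 190, 192, 191, 184, 221, 255, 255, 255, 187, 102, 129, 163, 174, 175, 173, 175]
t4 305 [192, 193, 190, 191, 188, 213, 250, 255, 255, 224, 140, 131, 158, 171, 175, 177, 179, 179]
t5 275 [170, 169, 170, 169, 171, 169, 169, 186, 236, 253, 253, 216, 137, 135, 150, 153, 154, 153]
t5 290 [169, 170, 170, 169, 170, 168, 181, 231, 253, 255, 233, 118, 115, 148, 155, 156, 154, 154]
t5 305 [171, 170, 171, 170, 170, 170, 211, 252, 255, 241, 161, 126, 148, 159, 159, 159, 159, 158]
```

The white front has the same width before and after the nudge, with no gap, so the drawer is shut. The arm is clear, so I hand in.

```bash
python3 -c "
from plant import job
print(job.close_job())"
```

```text
the job is handed in; nothing more can be done
None
```

Job handed in: the box is on the window side, in line with the gap, its drawer shut and its drawer end about 45 mm beyond the books; I overshot to about 79 mm and nudged it back about 35 mm from the closed end, and the car, top, tumbler and tin look unmoved in the pictures.

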